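Press open the analyser's cover and load two cassettes

TASK

Press the green pad at the front of the analyser's clear cover inward until its spring catch lets go and the cover swings fully open. Then load the two white-and-orange cassettes onto the sloping steel plate inside: lengthways up the slope, squarely one on top of the other, each lying flat with its lower short end touching the green backstop. Leave the cover open, let go of everything, and do not disturb the blue tip box, the amber jar or the beaker.

Things in the scene. Friction and masses are not known exactly. Their poses are not given: they have to be found in the camera images.
- console: cream analyser, 240 (x) x 270 (y) x 145 mm high, an open-topped box fixed on the table. Origin: underside, below the middle of the inside; x points from its front (control panel, towards the robot) to its back, z up. Inside: x -100 to +95, y -120 to +120 mm; rim 145 mm above the table
- cover (a joint): hinge angle (rad) of the clear cover with white frame, 182 mm front to back, 224 wide, 8 thick, flush with the analyser's rim. Hinge along y at the back (console x = +88, height 141 mm). 0 = closed and caught; negative = pressed in (stop at -0.06); 2.1 = fully open, leaning back past upright. Once freed it swings there by itself in 1 to 2 s, stays, and does not catch again
- cover_press (a point): centre of the upper face of the green press pad, 22 x 60 mm, at the middle of the cover's front edge (169 mm from the hinge); moves with the cover. Closed, it faces up, 147 mm above the table. Pressed down about 5 mm (about 5 N; up to 10 mm possible) the catch frees, and the cover rises as the finger withdraws; a shallower press only springs back
- cradle: fixed sloping steel plate with green backstop, inside the analyser. Origin: on the plate's face at the middle of the backstop's foot, 48 mm above the table. x points down the slope (0.26 rad below level, to the analyser's back) into the backstop, z off the plate. Plate: x -135 to 0, 140 wide (y); backstop 140 wide, 60 high, square to the plate. Cassettes do not slide down by themselves
- cassette_a: white cassette with orange top, a closed rigid case 90 (x) x 60 (y) x 30 mm (z), about 0.16 kg, loose and lying flat on the table. Origin: centre of its underside; x along its length, z up. Either end may face the backstop, and either cassette may be the lower one
- cassette_b: the other, identical white and orange cassette, 90 (x) x 60 (y) x 30 mm (z), origin at the centre of its underside
- tip_box: blue tip box with clear top, 95 x 70 x 48 mm, not to be moved. Origin: centre of its underside
- bottle: amber jar with white cap, 56 mm diameter, 85 mm high, not to be moved. Origin: centre of its underside
- beaker: glass beaker, 70 mm diameter, 85 mm high, not to be moved. Origin: centre of its underside
Mind the look-alikes: they are no part of the job. Leave any pink or red look-alike of the cassette_a alone.

How it is judged (in metres and radians):
On the way, in this order (a step that is already met when the one before it is completed fails the run):
1. the cover is pressed free and has swung open (beyond 1.8 rad), both cassettes still outside the analyser (value of joint cover above 1.8 rad and horizontal distance between each of cassette_a, cassette_b and cradle above 0.15 m), for 0.2 s.
2. one cassette lies flat on the sloping plate, lengthways, its end against the backstop, the cover open (((value of joint cover above 1.8 rad and x of cassette_a in the frame of cradle between -0.051 and -0.039 m and z of cassette_a in the frame of cradle between -0.005 and 0.005 m and y of cassette_a in the frame of cradle between -0.042 and 0.042 m and angle between the x axis of cassette_a and the x axis of cradle, either way round below 0.12 rad and angle between the z axis of cassette_a and the z axis of cradle, either way round below 0.08 rad) or (value of joint cover above 1.8 rad and x of cassette_b in the frame of cradle between -0.051 and -0.039 m and z of cassette_b in the frame of cradle between -0.005 and 0.005 m and y of cassette_b in the frame of cradle between -0.042 and 0.042 m and angle between the x axis of cassette_b and the x axis of cradle, either way round below 0.12 rad and angle between the z axis of cassette_b and the z axis of cradle, either way round below 0.08 rad))), for 0.2 s.
At the end, for the whole second after the job is handed in: Cover beyond 1.8 rad. One cassette flat on the plate, the other on it (heights +-5 mm), lengthways within 0.12 rad, flat within 0.08 rad, ends within 6 mm of the backstop, centres within 42 mm of the plate's middle line and 12 mm of each other sideways; both at rest (value of joint cover above 1.8 rad and ((x of cassette_a in the frame of cradle between -0.051 and -0.039 m and z of cassette_a in the frame of cradle between -0.005 and 0.005 m and y of cassette_a in the frame of cradle between -0.042 and 0.042 m and angle between the x axis of each of cassette_a, cassette_b and the x axis of cradle, either way round below 0.12 rad and angle between the z axis of each of cassette_a, cassette_b and the z axis of cradle, either way round below 0.08 rad and x of cassette_b in the frame of cradle between -0.051 and -0.039 m and z of cassette_b in the frame of cradle between 0.025 and 0.035 m and y of cassette_b in the frame of cradle between -0.042 and 0.042 m and y of cassette_b in the frame of cassette_a between -0.012 and 0.012 m) or (x of cassette_b in the frame of cradle between -0.051 and -0.039 m and z of cassette_b in the frame of cradle between -0.005 and 0.005 m and y of cassette_b in the frame of cradle between -0.042 and 0.042 m and angle between the x axis of each of cassette_b, cassette_a and the x axis of cradle, either way round below 0.12 rad and angle between the z axis of each of cassette_b, cassette_a and the z axis of cradle, either way round below 0.08 rad and x of cassette_a in the frame of cradle between -0.051 and -0.039 m and z of cassette_a in the frame of cradle between 0.025 and 0.035 m and y of cassette_a in the frame of cradle between -0.042 and 0.042 m and y of cassette_a in the frame of cassette_b between -0.012 and 0.012 m)) and linear speed of each of cassette_a, cassette_b below 0.02 m/s); the robot touches nothing.
It fails at once if the blue tip box is shifted by more than 3 cm or knocked over (distance of tip_box from where it was at the start of the episode above 0.03 m or angle between tip_box's own z axis and vertical above 0.5 rad).
It fails at once if the amber jar is shifted by more than 3 cm or knocked over (distance of bottle from where it was at the start of the episode above 0.03 m or angle between bottle's own z axis and vertical above 0.5 rad).
It fails at once if the glass beaker is shifted by more than 3 cm or knocked over (distance of beaker from where it was at the start of the episode above 0.03 m or angle between beaker's own z axis and vertical above 0.5 rad).
It also fails if it takes over 72 s, if anything falls off the work surface, if the arm or the gripper's body presses on something with over 40 N, if the wrist force passes 120 N, or if a joint passes its speed limit or range.

ROBOT

A 7-joint arm with a two-finger parallel gripper is mounted at the origin on the work surface. World frame = base frame: x ahead of the robot, y to its left, z up, the work surface at z = 0. Lengths are in m, angles in degrees, forces in N, time in s.
With the tool pointing down it reaches from about 0.425 to 0.875 m from the base axis. Payload 4.7 kg.
Tool frame: the origin (TCP) lies between the finger pads; the fingertips stand 19 mm ahead of it and the grasp point (between the pads) is the TCP; x points along the fingers, z is the direction in which the jaws open and shut, and the axes are right-handed (so a half turn about x gives the same grasp; the last joint's range is limited). The gripper opens to 87 mm and grips with 3 to 60 N. Pads are 19 mm wide; open, the fingers measure 117 mm over their backs; the gripper's body (75 mm by 190 mm) begins 51 mm behind the grasp point.
Start: joints at [72.37, 18.392, -4.016, 83.108, 1.295, 78.541, -3.26], TCP at [0.206, -0.617, 0.242] pointing down, gripper open.
Joint ranges: [-163.93, 163.93], [-17.29, 119.83], [-79.2, 71.16], [3.27, 140.29], [-89.18, 269.18], [5.43, 117.66], [-154.24, 154.24]. Speed limits (degrees/s): [147.25, 147.25, 180, 180, 180, 180, 180].

INTERFACE

Orientations are given as [roll, pitch, yaw] about the fixed x, y, z axes, in that order (R = Rz(yaw) Ry(pitch) Rx(roll)).
In Python, from cell import monitor, read_camera, camera_model, env, regions_of gives the robot as it stands. The module is installed in compiled form; this text tells all that it offers.
- The arm moves only by the tool step_arm, never from a script. Its argument "deltas" is a list of rows, each a list of 5 numbers: the gripper's target within -1 to 1 (fully open at 1, half-way at 0, shut at -1), then the shift along the tool's x, y, z in m, then the turn about the tool's x in degrees. A call has 1 to 12 rows; each row is the pose to reach, as a shift and turn from the pose commanded when the call began, along the tool's axes at that moment; what a row does not reach only later rows make up. A row lasts 1/8 s, in which the tool goes at most 62.5 mm and 10.7 degrees, less where a joint would pass 70% of its speed; a pose out of reach is approached as far as the arm can. A call with a gripper value outside its range is refused whole. The fingers move at their own pace and stop on an object; "newtons" is the grip in N (left out, the last holds). Time passes only in rows, so rows that repeat a pose let the fingers close. It gives the time, the measured TCP pose, the force and the opening at its end, in the units of the state.
- monitor.get_obs(): the state, without advancing time (a new reading comes with each control period).
- read_camera(name): name is "scene" or "top"; returns (picture, depth): 384x512x3 uint8, red, green, blue; 384x512 float32, m along the optical axis (not along the pixel's ray), 0 where there is no reading.
- camera_model(name): a dict with "fx", "fy", "cx", "cy" (pixels), "xyz" and "attitude" of the camera in the world. Camera axes: x right, y down, z forward; pixel columns grow to the right and rows downward; lengths in m; the calibration is good to about 2 mm. A picture is of the moment at which its call begins. camera_model takes no time and is no camera call.
- env.sign_off(): hands the job in, once; it reports no verdict.
Trained networks look in the newest picture that a camera, given by its name, has taken for a name from the list of things; names that differ only in an ending like _2 or _b are one class to them, and where a whole thing is asked for, a point or a joint stands for the part that bears it (a point fixed in the world has none). Each returns a list of dicts, best first, with "p" (0 to 1); they miss things now and then, are a little off and sometimes report something else, mostly with a low value. They report only what shows in the picture. A call takes as long as a camera call. They do not tell look-alikes from the thing itself.
- regions_of(camera, thing): "pixels" (384x512 bool, what is visible of it) and "pixel" ([column, row] in pixels, amid what is visible of it).
The state is a dict: "time_s": time; "qpos": joint angles; "joint_velocities": joint speeds; "effort": joint torques, N m; "tool_pos": TCP position; "tool_rot": TCP orientation; "force": force on the tool from outside, world axes, zero at the start; "wrist_torque": the same for the moment, N m; "grip_width": finger opening in m.
Only numpy, scipy, OpenCV 4.12 (cv2) and the standard library are available. Lean on these libraries where they do the work, as an engineer would, in place of code of your own. Each camera call takes 0.05 s, during which the arm holds its last target. There are 200 camera calls.

## Working session

There is one attempt and no reset: what is moved stays moved. The work goes in short steps, Python scripts to look and compute and a tool call to move; the robot and the scene stay as the last step left them, time stands still between calls to the robot, and variables do not carry over. Pictures are saved under pics/ and viewed, about 8 in all and at most 12, crops included, and the job is handed in when it is done.

Besides the shell and the picture viewer there is one more tool, called after ">>>" as a command line: name --pt "numbers of a row" for each row, then --argument value for the rest. step_arm: Moves the arm, as the interface text tells. Its arguments: {"type":"object","properties":{"deltas":{"type":"array"},"newtons":{"type":"number"}},"required":["deltas"]}

```bash
mkdir -p pics; cat > h.py <<'E'
import numpy as np, cv2
from scipy.spatial.transform import Rotation as R
from cell import monitor, read_camera, camera_model, env, regions_of
def cm(name):
    m=camera_model(name); a=np.array(m['attitude'],float)
    Rm=a if a.shape==(3,3) else R.from_euler('xyz',a,degrees=True).as_matrix()
    return m,Rm
def cloud(name,depth):
    m,Rm=cm(name); v,u=np.mgrid[0:384,0:512]
    P=np.stack([(u-m['cx'])/m['fx']*depth,(v-m['cy'])/m['fy']*depth,depth],-1)
    return P@Rm.T+np.array(m['xyz'])
def save(n,im): cv2.imwrite('pics/'+n,im[...,::-1])
E
python3 - <<'E'
from h import *
print(monitor.get_obs())
for c in ['scene','top']:
    print(camera_model(c))
    im,d=read_camera(c); np.savez(f'/tmp/{c}.npz',im=im,d=d)
    save(c+'0.png',im)
    P=cloud(c,d)
    for t in ['cassette_a','console','cover_press','tip_box','bottle','beaker','cradle']:
        for r in regions_of(c,t)[:4]:
            m=r['pixels']&(d>0); q=P[m]
            print(c,t,round(r['p'],2),np.round(r['pixel']),m.sum(),np.median(im[r['pixels']],0),np.round(np.median(q,0),3),np.round(np.percentile(q,[2,98],axis=0),3).tolist() if m.sum() else '')
E
```

```text
{'time_s': 0.0, 'qpos': array([72.37036772, 18.44093344, -4.01482259, 83.17473716,  1.29613684,
       78.53987508, -3.25903218]), 'joint_velocities': array([ 0.05464766,  0.04376394,  0.01710806, -0.04862205,  0.04731491,
       -0.01482339, -0.04144316]), 'effort': array([-1.30951194e-04, -4.91291642e+01, -4.04124800e-01, -3.12525523e+01,
       -6.40408276e-02,  4.35824599e-02,  1.64534522e-04]), 'tool_pos': array([ 0.20535379, -0.6161701 ,  0.24044159]), 'tool_rot': array([-176.36134503,   89.88953369,  112.07855542]), 'force': array([ 0.47311858, -0.67910793, -0.67790834]), 'wrist_torque': array([ 0.01815143, -0.03623563,  0.04970677]), 'grip_width': 0.0871261503780519}
{'fx': 361.50749871675623, 'fy': 361.50749871675623, 'cx': 258.7966342360093, 'cy': 190.62459382954702, 'xyz': array([ 0.90020486, -0.79166617,  0.88647261]), 'attitude': array([-1.30760709e+02,  5.66121908e-02,  2.86021554e+01])}
scene cassette_a 0.97 [218. 242.] 595 [172.  120.5 110. ] [ 0.434 -0.209  0.029] [[0.383, -0.235, -0.0], [0.473, -0.171, 0.033]]
scene cassette_a 0.94 [128. 240.] 513 [177. 104. 130.] [
[... 1686 characters left out ...]
.] 6756 [158. 172. 174.] [0.572 0.12  0.144] [[0.453, -0.013, 0.011], [0.699, 0.251, 0.15]]
top console 0.37 [311. 148.] 508 [218.  147.  123.5] [ 0.615 -0.18   0.03 ] [[0.571, -0.219, -0.001], [0.665, -0.144, 0.036]]
top cover_press 0.71 [221. 158.] 3882 [152.  171.  172.5] [0.573 0.119 0.145] [[0.485, 0.012, 0.139], [0.664, 0.227, 0.15]]
top tip_box 0.98 [370. 188.] 694 [158. 179. 212.] [ 0.491 -0.378  0.048] [[0.444, -0.421, 0.004], [0.541, -0.339, 0.053]]
top bottle 0.89 [364. 127.] 344 [147. 146. 143.] [ 0.686 -0.361  0.078] [[0.666, -0.393, -0.002], [0.719, -0.342, 0.09]]
top beaker 0.57 [135. 227.] 407 [145.  156.  158.5] [0.353 0.418 0.042] [[0.32, 0.374, 0.0], [0.382, 0.437, 0.087]]
```

```bash
python3 - <<'E'
import cv2,numpy as np
a=cv2.imread('pics/top0.png')
cv2.imwrite('pics/top0c.png',cv2.resize(a[70:290,90:410],(800,550),interpolation=cv2.INTER_CUBIC))
E
```

```text
(no output)
```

View pics/top0c.png

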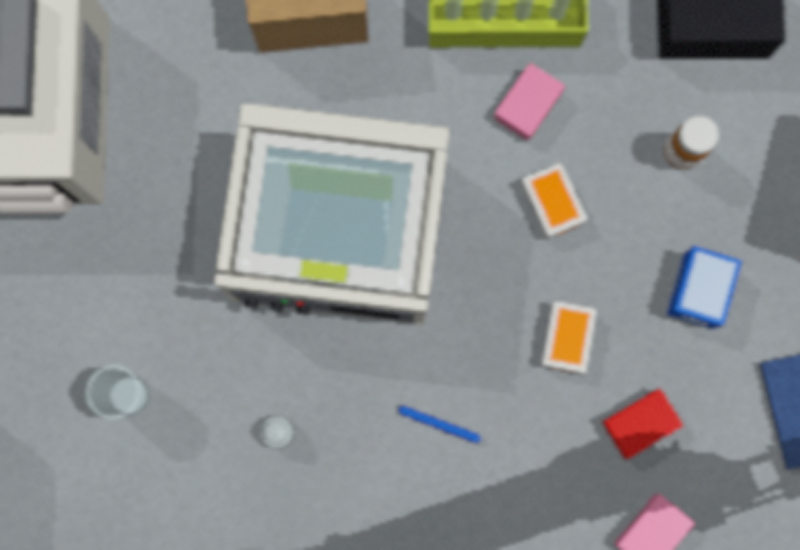

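View pics/scene0.png

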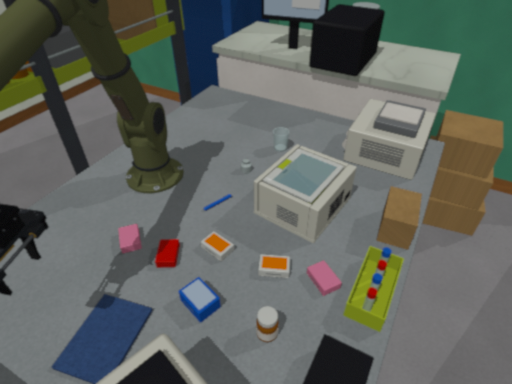

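The top view shows the console at about top pixel (221,156), with its green pad at (219,178). The candidates for "cassette" in the top view are:

| Colour | Top pixel |
|---|---|
| orange/white | (309,149) |
| orange/white | (316,204) |
| pink | (300,110) |
| pink | about (352,281) |
| red | (347,240) |

By the description I choose the two orange/white ones. The crop confirms them.

```bash
cat >> h.py <<'E'
def plane_pts(name,uv,z):
    m,Rm=cm(name); uv=np.atleast_2d(uv).astype(float)
    r=np.c_[(uv[:,0]-m['cx'])/m['fx'],(uv[:,1]-m['cy'])/m['fy'],np.ones(len(uv))]@Rm.T
    o=np.array(m['xyz']); return (o+r*((z-o[2])/r[:,2])[:,None])[:,:2]
def rect(P):
    c,(w,h),a=cv2.minAreaRect(P.astype(np.float32)*1000)
    if w<h: a+=90; w,h=h,w
    a=(a+90)%180-90
    return np.round(c,1)/1, np.round((w,h),1), round(a,1)   # mm, long-axis yaw deg
def blobs(im,lo,hi,mn=60):
    hsv=cv2.cvtColor(im,cv2.COLOR_RGB2HSV)
    n,l,s,c=cv2.connectedComponentsWithStats(cv2.inRange(hsv,lo,hi))
    return [(np.argwhere(l==i)[:,::-1],c[i]) for i in range(1,n) if s[i,4]>mn]
def tool():
    o=monitor.get_obs(); return np.array(o['tool_pos']),R.from_euler('xyz',o['tool_rot'],degrees=True).as_matrix(),o
def go(tx,ty,tz):   # tool-axis shift to reach a world point
    p,Rt,o=tool(); return np.round(Rt.T@(np.array([tx,ty,tz])-p),4)
E
python3 - <<'E'
from h import *
for c in ['top','scene']:
    f=np.load(f'/tmp/{c}.npz'); im,d=f['im'],f['d']; P=cloud(c,d)
    for uv,ce in blobs(im,(5,170,120),(20,255,255)):
        print(c,'orange',ce.round(),len(uv),rect(plane_pts(c,uv,.03)))
    for uv,ce in blobs(im,(27,130,120),(45,255,255),30):
        q=plane_pts(c,uv,.147); print(c,'green',ce.round(),len(uv),q.mean(0).round(3),rect(q))
f=np.load('/tmp/top.npz');P=cloud('top',f['d'])
m=(P[...,2]>.137)&(P[...,2]<.153)&(P[...,0]>.42)&(P[...,0]<.74)&(P[...,1]>-.06)&(P[...,1]<.28)
uv=np.argwhere(m)[:,::-1]; print('rim',rect(plane_pts('top',uv,.145)))
p,Rt,o=tool(); print(p,Rt.round(3))
E
```

```text
top orange [432. 158.] 825 (array([ 615.9, -651.6]), array([235.5, 196.4]), -17.2)
top orange [312. 149.] 194 (array([ 619.8, -182.6]), array([66.1, 35.7]), 22.9)
top orange [318. 204.] 198 (array([ 427.7, -198.7]), array([66.1, 34.5]), -11.5)
top green [291.  73.] 851 [ 0.844 -0.102] (array([ 856.1, -110. ]), array([201.6,  92.4]), 89.8)
top green [219. 178.] 79 [0.498 0.128] (array([497.6, 128. ]), array([50.7, 15.3]), 81.6)
scene orange [217. 242.] 204 (array([ 426.9, -198.5]), array([68.2, 37.8]), -11.9)
scene orange [274. 263.] 242 (array([ 617.9, -183.3]), array([67.5, 38. ]), 23.0)
scene green [284. 164.] 51 [0.497 0.127] (array([496.9, 127.7]), array([50.3, 18.8]), 80.2)
scene green [373. 291.] 2181 [ 0.901 -0.226] (array([ 899.3, -209. ]), array([227.7,  87.3]), -89.9)
rim (array([582.1, 118.7]), array([269.3, 240.1]), 82.6)
[ 0.2055494  -0.61668786  0.24165426] [[-0.     0.949  0.316]
 [-0.     0.316 -0.949]
 [-1.    -0.     0.   ]]
```

>>> step_arm --pt "-1 0 0.051 -0.036 4" --pt "-1 0 0.102 -0.071 8" --pt "-1 0 0.153 -0.107 12" --pt "-1 0 0.204 -0.142 16" --pt "-1 0 0.255 -0.178 20" --pt "-1 0 0.306 -0.213 24" --pt "-1 0 0.357 -0.249 25.8" --pt "-1 0 0.376 -0.3 25.8" --pt "-1 0 0.401 -0.356 25.8" --pt "-1 0 0.425 -0.412 25.8" --pt "-1 0 0.45 -0.468 25.8" --pt "-1 0 0.475 -0.524 25.8"

```text
time_s: 2.3
tool_pos: [0.4905, 0.0325, 0.242]
tool_rot: [67.1, 89.9, -30.3]
force: [1.6, 0.6, -1.1]
grip_width: 0.0001
```

```bash
python3 - <<'E'
from h import *
p,Rt,o=tool(); print(p,Rt.round(3),o['qpos'].round(),o['grip_width'],o['force']); print(go(.4975,.128,.19))
E
```

```text
[0.49045271 0.03250507 0.24195451] [[ 0.001  0.992 -0.129]
 [-0.001 -0.129 -0.992]
 [-1.     0.001  0.001]] [  29.    0.  -36.  104.    0.   76. -104.] 0.00010997111329683854 [ 1.61607313  0.61133418 -1.10229306]
[ 0.0519 -0.0054 -0.0956]
```

>>> step_arm --pt "-1 0.01 -0.003 -0.05 0" --pt "-1 0.045 -0.005 -0.096 0" --pt "-1 0.067 -0.005 -0.096 0" --pt "-1 0.072 -0.005 -0.096 0" --pt "-1 0.076 -0.005 -0.096 0" --pt "-1 0.08 -0.005 -0.096 0" --pt "-1 0.082 -0.005 -0.096 0" --pt "-1 0.083 -0.005 -0.096 0"

```text
time_s: 3.3
tool_pos: [0.4978, 0.126, 0.16]
tool_rot: [21.0, 90.0, -76.5]
force: [-4.5, -0.5, 5.9]
grip_width: 0.0008
```

>>> step_arm --pt "-1 0.001 0 0 0" --pt "-1 -0.02 -0.01 0 0" --pt "-1 -0.06 -0.04 0.03 0" --pt "-1 -0.08 -0.05 0.09 0" --pt "1 -0.08 -0.05 0.15 0" --pt "1 -0.08 -0.05 0.2 0" --pt "1 -0.08 -0.05 0.25 0" --pt "1 -0.08 -0.05 0.3 0" --pt "1 -0.08 -0.05 0.3 0" --pt "1 -0.08 -0.05 0.3 0"

```text
time_s: 4.55
tool_pos: [0.4101, -0.1646, 0.2393]
tool_rot: [89.0, 89.9, -8.4]
force: [-0.1, 0.8, 0.7]
grip_width: 0.0525
```

```bash
python3 - <<'E'
from h import *
im,d=read_camera('top'); np.savez('/tmp/top1.npz',im=im,d=d)
im2,d2=read_camera('scene'); np.savez('/tmp/scene1.npz',im=im2,d=d2)
a=cv2.resize(im[90:270,140:380],(533,400),interpolation=cv2.INTER_CUBIC)
b=cv2.resize(im2[60:310,120:420],(480,400),interpolation=cv2.INTER_CUBIC)
save('v1.png',np.hstack([a[:,:400],b[:,:400]]))
p,Rt,o=tool(); print(p,Rt.round(3),o['qpos'].round(),o['grip_width'],o['force'],o['time_s']); 
yaw=np.deg2rad(22.9)
print(go(.619,-.183,.12), go(.4273,-.1986,.12))
E
```

```text
[ 0.41025948 -0.16362645  0.23910594] [[ 0.001  0.992 -0.126]
 [-0.001 -0.126 -0.992]
 [-1.     0.001  0.   ]] [ 41.  -7. -21. 110.  -2.  76. -76.] 0.06055839310564897 [-0.1410152  -0.55800927 -0.23343269] 4.65
[ 0.1193  0.2094 -0.0072] [0.1191 0.0212 0.0325]
```

View pics/v1.png

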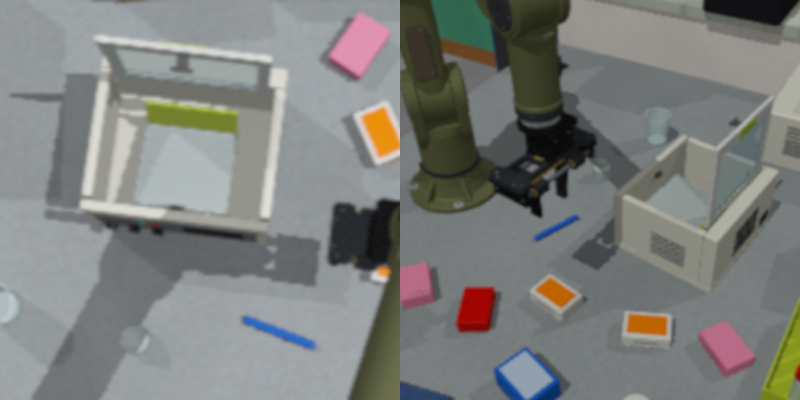

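The cover is open, and both the steel plate and the green backstop are visible (top pixels about (206–247, 135–149)). Next I locate the cradle.

```bash
cat > cr.py <<'E'
from h import *
f=np.load('/tmp/top1.npz'); im,d=f['im'],f['d']; P=cloud('top',d)
s=np.sin(.26); c=np.cos(.26)
for uv,ce in blobs(im,(27,110,60),(45,255,255),60):
    q=P[uv[:,1],uv[:,0]]; print('green',ce.round(),len(uv),np.percentile(q,[3,50,97],axis=0).round(3).tolist())
# plate pixels: dense region in the box
y=np.deg2rad(-7.4); ex=np.array([np.cos(y),np.sin(y)]); ey=np.array([-ex[1],ex[0]])
Q=P[...,:2]-np.array([.578,.1176]); X=Q@ex; Y=Q@ey; Z=P[...,2]
m=(abs(Y)<.05)&(X>-.06)&(X<.03)
A=np.c_[X[m],Y[m],np.ones(m.sum())]; co=np.linalg.lstsq(A,Z[m],rcond=None)[0]
r=Z-(X*co[0]+Y*co[1]+co[2]); print('plane',co,'slope',np.arctan(co[0]),np.std(r[m]))
m2=(abs(Y)<.12)&(X>-.1)&(X<.1)&(abs(r)<.006)
print('plate X,Y',np.percentile(X[m2],[1,99]),np.percentile(Y[m2],[1,99]))
for k in np.arange(-.09,.1,.01):
    k2=(abs(X-k)<.005)&m2
    if k2.sum()>5: print(round(k,3),np.percentile(Y[k2],[3,97]).round(3),end=' ')
mask=np.zeros(Z.shape,bool)
uv=[u for u,ce in blobs(im,(27,110,60),(45,255,255),60) if 190<ce[0]<260 and 130<ce[1]<160][0]
gx,gz,gy=X[uv[:,1],uv[:,0]],Z[uv[:,1],uv[:,0]],Y[uv[:,1],uv[:,0]]
print('\nbackstop local X,Y,Z',np.percentile(gx,[5,50,95]).round(3),np.percentile(gy,[2,98]).round(3),np.percentile(gz,[5,50,95]).round(3))
# backstop face: X = x0+(Z-.048)*tan(.26)
print('x0 est',np.percentile(gx-(gz-.048)*np.tan(.26),[10,50,90]).round(4),'plate foot (Z=.048) X',(.048-co[2])/co[0])
E
python3 cr.py
```

```text
green [292.  73.] 1474 [[0.848, -0.225, -0.001], [0.896, -0.122, 0.02], [0.948, -0.016, 0.063]]
green [226. 142.] 348 [[0.618, 0.047, 0.055], [0.63, 0.111, 0.085], [0.642, 0.173, 0.108]]
plane [-2.67800440e-01  1.26531876e-05  5.96747235e-02] slope -0.26166059432623856 0.0027350041890146933
plate X,Y [-0.08718438  0.09545772] [-0.06774198  0.07156786]
-0.09 [-0.065  0.066] -0.08 [-0.064  0.067] -0.07 [-0.063  0.067] -0.06 [-0.064  0.067] -0.05 [-0.062  0.067] -0.04 [-0.064  0.066] -0.03 [-0.063  0.068] -0.02 [-0.064  0.066] -0.01 [-0.062  0.068] -0.0 [-0.064  0.066] 0.01 [-0.063  0.068] 0.02 [-0.064  0.065] 0.03 [-0.063  0.067] 0.04 [-0.062  0.068] 0.05 [-0.062  0.045] 0.09 [-0.087  0.11 ] 
backstop local X,Y,Z [0.046 0.053 0.06 ] [-0.064  0.064] [0.056 0.085 0.107]
x0 est [0.0416 0.0435 0.0456] plate foot (Z=.048) X 0.04359486309005162
```

>>> step_arm --pt "1 0.05 0.021 0.033 4.5" --pt "1 0.1 0.021 0.033 4.5" --pt "1 0.15 0.021 0.033 4.5" --pt "1 0.195 0.021 0.033 4.5" --pt "1 0.212 0.021 0.033 4.5" --pt "1 0.212 0.021 0.033 4.5" --pt "-1 0.212 0.021 0.033 4.5" --pt "-1 0.212 0.021 0.033 4.5" --pt "-1 0.212 0.021 0.033 4.5" --pt "-1 0.212 0.021 0.033 4.5" --newtons 15

```text
time_s: 5.9
tool_pos: [0.4272, -0.1999, 0.0274]
tool_rot: [91.4, 89.9, -10.5]
force: [-0.5, 0.8, 4.7]
grip_width: 0.06
```

>>> step_arm --pt "-1 -0.06 0 0 0" --pt "-1 -0.12 0 0 0" --pt "-1 -0.17 0.01 -0.03 0" --pt "-1 -0.18 0.023 -0.09 -4.3" --pt "-1 -0.18 0.037 -0.15 -4.3" --pt "-1 -0.18 0.051 -0.21 -4.3" --pt "-1 -0.18 0.066 -0.27 -4.3" --pt "-1 -0.18 0.079 -0.325 -4.3" --pt "-1 -0.18 0.083 -0.342 -4.3" --pt "-1 -0.18 0.083 -0.342 -4.3" --pt "-1 -0.18 0.083 -0.342 -4.3"

```text
time_s: 7.28
tool_pos: [0.5775, 0.1151, 0.206]
tool_rot: [-21.6, 89.9, -119.3]
force: [0.1, -0.1, -1.9]
grip_width: 0.06
```

```bash
python3 - <<'E'
from h import *
im,d=read_camera('top'); save('v2.png',cv2.resize(im[90:270,140:380],(800,600),interpolation=cv2.INTER_CUBIC))
p,Rt,o=tool(); print(p,Rt.round(3),o['grip_width'],o['force'],o['time_s'],np.degrees(np.arctan2(Rt[1,2],Rt[0,2]))); 
P=cloud('top',d); y=np.deg2rad(-7.4); ex=np.array([np.cos(y),np.sin(y)]); ey=np.array([-ex[1],ex[0]])
q=P[(P[...,2]>.155)&(P[...,0]>.6)&(P[...,0]<.85)&(P[...,1]<.21)&(P[...,1]>.02)]; X=(q[:,:2]-[.578,.1176])@ex
k=X>.08; print('cover angle',np.degrees(np.arctan2(np.ptp(np.percentile(q[k,2],[5,95])),np.ptp(np.percentile(X[k],[5,95])))),np.percentile(X[k],[5,95]),np.percentile(q[k,2],[5,95]))
print(go(.578,.1186,.097))
E
```

```text
[0.57766547 0.11493305 0.20622233] [[-0.001  0.991 -0.135]
 [-0.002 -0.135 -0.991]
 [-1.    -0.     0.002]] 0.06038915654741891 [-0.97997662 -0.27975257 -1.8952335 ] 7.325 -97.74429239247482
cover angle 59.11357869317846 [0.10369643 0.17832074] [0.17415094 0.29890615]
[ 1.092e-01 -1.000e-04 -3.900e-03]
```

View pics/v2.png

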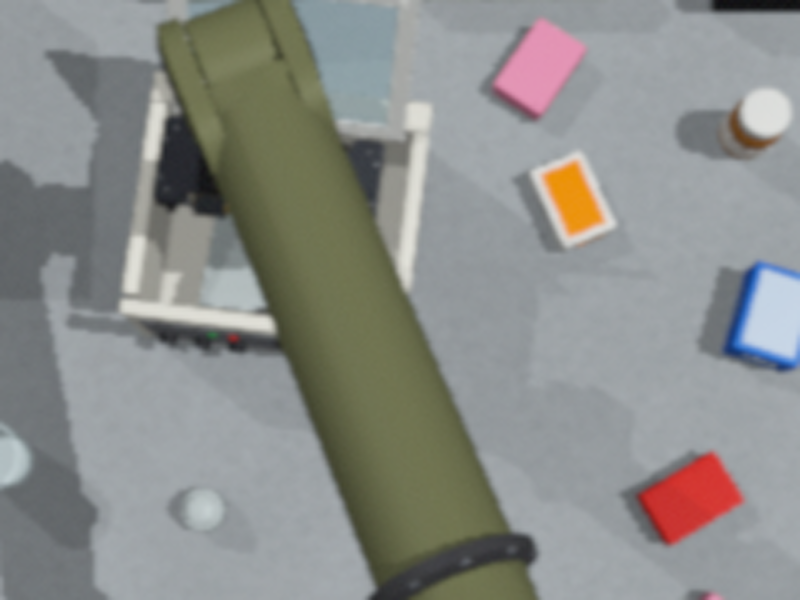

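The cover measures about 2.1 rad, fully open. The gripper is over the plate and holding the cassette, so I lower it.

>>> step_arm --pt "-1 0.04 0 -0.004 0" --pt "-1 0.08 0 -0.004 0" --pt "-1 0.1 0 -0.004 0" --pt "-1 0.107 0 -0.004 0" --pt "-1 0.107 0 -0.004 0" --newtons 8

```text
time_s: 7.95
tool_pos: [0.5791, 0.1212, 0.1003]
tool_rot: [95.8, 89.9, -1.8]
force: [-0.5, 0.7, -1.7]
grip_width: 0.0597
```

>>> step_arm --pt "-1 0.003 0 0 0" --pt "-1 0.006 0 0 0" --pt "-1 0.009 0 0 0" --pt "-1 0.009 0 0 0"

```text
time_s: 8.45
tool_pos: [0.579, 0.1216, 0.0908]
tool_rot: [105.7, 89.9, 8.1]
force: [2.4, -0.3, 1.1]
grip_width: 0.0598
```

>>> step_arm --pt "-1 0.003 0 0 0" --pt "-1 0.005 0 0 0" --pt "-1 0.005 0 0 0"

```text
time_s: 8.82
tool_pos: [0.5788, 0.1217, 0.0868]
tool_rot: [63.6, 89.9, -34.0]
force: [0.1, -0.8, 9.2]
grip_width: 0.0598
```

>>> step_arm --pt "1 0 0 0 0" --pt "1 0 0 0 0" --pt "1 0 0 0 0" --pt "1 0 0 0 0" --pt "1 -0.03 0 0 0" --pt "-1 -0.055 -0.02 0 0" --pt "-1 -0.055 -0.069 0 0" --pt "-1 -0.055 -0.069 0 0" --pt "-1 -0.055 -0.069 0 0" --pt "-1 -0.055 -0.069 0 0" --pt "-1 -0.03 -0.069 0 0" --pt "-1 -0.02 -0.069 0 0"

```text
time_s: 10.32
tool_pos: [0.5098, 0.1303, 0.1041]
tool_rot: [-87.1, 89.9, 175.3]
force: [-0.1, -0.4, -0.0]
grip_width: 0.025
```

>>> step_arm --pt "-1 0 0.006 0 0" --pt "-1 0 0.01 0 0" --pt "-1 0 0.014 0 0" --pt "-1 0 0.016 0 0" --pt "-1 0 0.016 0 0"

```text
time_s: 10.95
tool_pos: [0.5261, 0.1286, 0.1057]
tool_rot: [89.2, 90.0, -8.4]
force: [-0.8, -0.0, 0.0]
grip_width: 0.0005
```

>>> step_arm --pt "-1 0 0.002 0 0" --pt "-1 0 0.004 0 0" --pt "-1 0 0.004 0 0"

```text
time_s: 11.32
tool_pos: [0.5293, 0.1281, 0.1053]
tool_rot: [-72.9, 89.9, -170.5]
force: [-1.8, 0.4, 0.4]
grip_width: 0.0006
```

>>> step_arm --pt "-1 0 0.002 0 0" --pt "-1 0 0.003 0 0" --pt "-1 0 0.003 0 0"

```text
time_s: 11.7
tool_pos: [0.5297, 0.1281, 0.1051]
tool_rot: [-73.7, 89.6, -171.2]
force: [-8.7, 0.1, 6.7]
grip_width: 0.0005
```

>>> step_arm --pt "-1 0 -0.012 0 0" --pt "-1 -0.05 -0.012 0 0" --pt "-1 -0.1 -0.012 0 0" --pt "1 -0.11 0.01 0.05 -10" --pt "1 -0.11 0.04 0.1 -20" --pt "1 -0.11 0.06 0.15 -30.6" --pt "1 -0.11 0.09 0.2 -30.6" --pt "1 -0.11 0.11 0.25 -30.6" --pt "1 -0.08 0.128 0.296 -30.6" --pt "1 -0.05 0.128 0.296 -30.6" --pt "1 -0.02 0.128 0.296 -30.6" --pt "1 -0.02 0.128 0.296 -30.6"

```text
time_s: 13.2
tool_pos: [0.6191, -0.1826, 0.1231]
tool_rot: [-129.0, 89.8, 164.0]
force: [-1.1, 0.5, 0.4]
grip_width: 0.0819
```

```bash
cat > chk.py <<'E'
from h import *
# nominal plate pose of placed cassettes, measured from the orange tops in the top camera
import sys
im,d=read_camera('top'); P=cloud('top',d)
y=np.deg2rad(-7.4); ex=np.array([np.cos(y),np.sin(y)]); ey=np.array([-ex[1],ex[0]])
s,c=np.sin(.26),np.cos(.26)
for uv,ce in blobs(im,(5,150,80),(20,255,255)):
    if not(180<ce[0]<270 and 110<ce[1]<200): continue
    q=P[uv[:,1],uv[:,0]]; X=(q[:,:2]-[.578,.1176])@ex-.0435; Y=(q[:,:2]-[.578,.1176])@ey-.001; Z=q[:,2]-.048
    cx=X*c-Z*s; cz=X*s+Z*c
    print('orange n',len(uv),'centre',cx.mean().round(4),Y.mean().round(4),'h',np.median(cz).round(4),rect(np.c_[cx,Y]))
    A=np.c_[cx,Y,np.ones(len(cx))]; print('tilt vs plate',np.linalg.lstsq(A,cz,rcond=None)[0].round(3))
p,Rt,o=tool(); print(p,o['grip_width'],o['force'],o['time_s'],'jaw',np.degrees(np.arctan2(Rt[1,2],Rt[0,2])))
if len(sys.argv)>1: save(sys.argv[1],cv2.resize(im[90:270,140:380],(800,600),interpolation=cv2.INTER_CUBIC))
E
python3 chk.py v3.png; python3 -c "
from h import *
print(go(.619,-.183,.027))"
```

```text
orange n 210 centre -0.0473 0.0014 h 0.03 (array([-348.2,  -48. ]), array([683.9,  43.9]), 9.1)
tilt vs plate [-1.443 -0.921 -0.031]
[ 0.62041539 -0.18268321  0.12519407] 0.0836811618267645 [ 0.38189695 -0.38695386  1.2496098 ] 13.25 jaw -66.96006687244494
[ 0.0982 -0.0014 -0.0002]
```

View pics/v3.png

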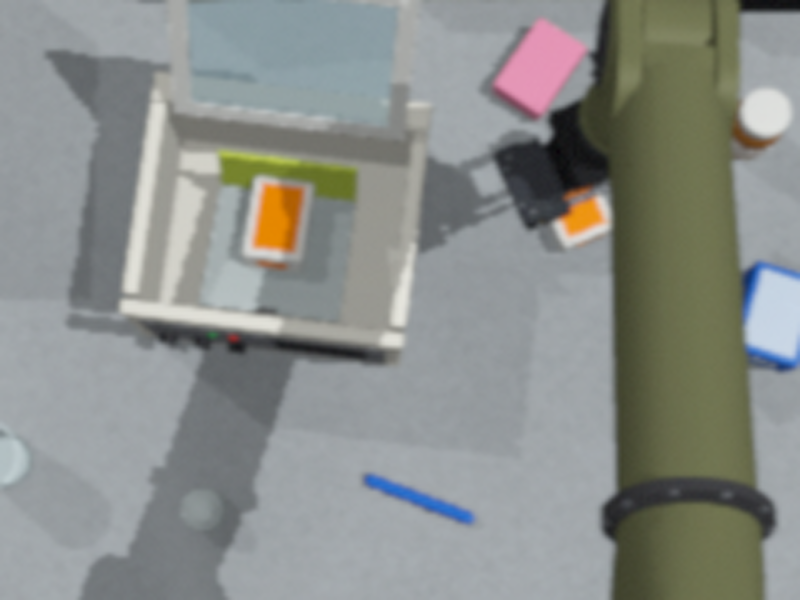

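The first cassette lies on the plate against the green backstop (crop (278,220)). The cover is still open. I'll refine that measurement and carry on with cassette A.

```bash
sed -i 's|    cx=X\*c-Z\*s; cz=X\*s+Z\*c|    cx=X*c-Z*s; cz=X*s+Z*c; k=abs(cz-np.median(cz))<.006; cx,Y,cz=cx[k],Y[k],cz[k]|' chk.py; python3 chk.py
```

```text
orange n 210 centre -0.0446 0.0021 h 0.0304 (array([-44.2,   1.9]), array([68.3, 37.4]), -0.7)
tilt vs plate [-0.012 -0.003  0.03 ]
[ 0.6213581  -0.18267447  0.1265659 ] 0.08515037193915263 [ 0.43404862 -0.6722859   0.34958594] 13.3 jaw -66.94929171753351
```

>>> step_arm --pt "1 0.04 -0.001 0 0" --pt "1 0.08 -0.001 0 0" --pt "1 0.097 -0.001 0 0" --pt "1 0.097 -0.001 0 0" --pt "-1 0.097 -0.001 0 0" --pt "-1 0.097 -0.001 0 0" --pt "-1 0.097 -0.001 0 0" --pt "-1 0.097 -0.001 0 0" --newtons 15

```text
time_s: 14.3
tool_pos: [0.6202, -0.1828, 0.0293]
tool_rot: [57.0, 90.0, -10.0]
force: [-0.8, 1.6, 3.7]
grip_width: 0.0599
```

>>> step_arm --pt "-1 -0.06 0 0 0" --pt "-1 -0.12 0 0 0" --pt "-1 -0.17 -0.03 -0.02 10" --pt "-1 -0.185 -0.059 -0.039 20" --pt "-1 -0.185 -0.034 -0.083 30.5" --pt "-1 -0.185 -0.01 -0.125 30.5" --pt "-1 -0.185 0.015 -0.167 30.5" --pt "-1 -0.185 0.04 -0.21 30.5" --pt "-1 -0.185 0.065 -0.252 30.5" --pt "-1 -0.185 0.085 -0.287 30.5" --pt "-1 -0.185 0.087 -0.291 30.5" --pt "-1 -0.185 0.087 -0.291 30.5"

```text
time_s: 15.8
tool_pos: [0.5858, 0.1184, 0.2131]
tool_rot: [-30.4, 89.9, -127.9]
force: [-0.0, -0.5, -1.6]
grip_width: 0.0599
```

```bash
python3 - <<'E'
from h import *
p,Rt,o=tool(); print(p,o['qpos'].round(),o['grip_width'],o['force'],o['time_s'],np.degrees(np.arctan2(Rt[1,2],Rt[0,2])),Rt[:,0].round(3)); 
print(go(.5863,.1195,.13))
E
```

```text
[0.58577865 0.11842741 0.2131117 ] [  17.   16.  -37.   92.   10.   75. -119.] 0.05985299151158978 [-0.00472035 -0.47512744 -1.5825497 ] 15.8 -97.4361655247707 [-0.001 -0.001 -1.   ]
[ 0.0831  0.0004 -0.0012]
```

>>> step_arm --pt "-1 0.04 0 0 0" --pt "-1 0.065 0 0 0" --pt "-1 0.078 0 0 0" --pt "-1 0.078 0 0 0" --newtons 8

```text
time_s: 16.3
tool_pos: [0.5857, 0.1174, 0.1348]
tool_rot: [-57.3, 89.9, -154.9]
force: [0.2, -0.5, -2.0]
grip_width: 0.06
```

>>> step_arm --pt "-1 0.003 0 0 0" --pt "-1 0.006 0 0 0" --pt "-1 0.009 0 0 0" --pt "-1 0.011 0 0 0" --pt "-1 0.011 0 0 0"

```text
time_s: 16.92
tool_pos: [0.5868, 0.1188, 0.1251]
tool_rot: [100.0, 89.9, 2.5]
force: [2.4, -0.5, 2.5]
grip_width: 0.0599
```

>>> step_arm --pt "-1 0.003 0 0 0" --pt "-1 0.006 0 0 0" --pt "-1 0.006 0 0 0"

```text
time_s: 17.3
tool_pos: [0.5862, 0.1189, 0.1184]
tool_rot: [109.6, 90.0, 12.1]
force: [2.6, -0.9, 1.7]
grip_width: 0.0601
```

>>> step_arm --pt "-1 0.002 0 0 0" --pt "-1 0.003 0 0 0" --pt "-1 0.003 0 0 0"

```text
time_s: 17.68
tool_pos: [0.5863, 0.1189, 0.1172]
tool_rot: [52.9, 89.9, -44.6]
force: [-0.6, -1.9, 10.9]
grip_width: 0.0602
```

>>> step_arm --pt "1 0 0 0 0" --pt "1 0 0 0 0" --pt "1 0 0 0 0" --pt "1 0 0 0 0" --pt "1 -0.03 0 0 0" --pt "-1 -0.055 -0.02 0 0" --pt "-1 -0.055 -0.068 0 0" --pt "-1 -0.055 -0.068 0 0" --pt "-1 -0.055 -0.068 0 0" --pt "-1 -0.055 -0.068 0 0" --pt "-1 -0.03 -0.068 0 0" --pt "-1 -0.018 -0.068 0 0"

```text
time_s: 19.18
tool_pos: [0.5185, 0.1272, 0.1321]
tool_rot: [-89.2, 89.9, 173.3]
force: [-0.8, 0.6, -0.7]
grip_width: 0.0252
```

>>> step_arm --pt "-1 0 0.004 0 0" --pt "-1 0 0.008 0 0" --pt "-1 0 0.012 0 0" --pt "-1 0 0.015 0 0" --pt "-1 0 0.015 0 0"

```text
time_s: 19.8
tool_pos: [0.5338, 0.1257, 0.1337]
tool_rot: [105.2, 90.0, 7.7]
force: [-0.1, 0.4, -0.7]
grip_width: 0.0003
```

Expected final TCP x is about 0.537.

>>> step_arm --pt "-1 0 0.002 0 0" --pt "-1 0 0.004 0 0" --pt "-1 0 0.004 0 0"

```text
time_s: 20.18
tool_pos: [0.5365, 0.1255, 0.1333]
tool_rot: [-82.8, 89.9, 179.7]
force: [-4.4, 0.8, 2.2]
grip_width: 0.0002
```

>>> step_arm --pt "-1 0 0.001 0 0" --pt "-1 0 0.002 0 0" --pt "-1 0 0.002 0 0"

```text
time_s: 20.55
tool_pos: [0.5369, 0.1255, 0.1332]
tool_rot: [-76.8, 89.7, -174.2]
force: [-8.9, 1.4, 3.6]
grip_width: 0.0009
```

Seated against the backstop. I back off, clear the view and check.

>>> step_arm --pt "-1 0 -0.012 0 0" --pt "-1 -0.05 -0.012 0 0" --pt "-1 -0.1 -0.012 0.05 0" --pt "-1 -0.1 -0.012 0.11 0" --pt "-1 -0.1 -0.012 0.17 0" --pt "-1 -0.1 -0.012 0.23 0" --pt "-1 -0.1 -0.012 0.29 0" --pt "-1 -0.1 -0.012 0.3 0" --pt "-1 -0.1 -0.012 0.3 0" --pt "-1 -0.1 -0.012 0.3 0"

```text
time_s: 21.8
tool_pos: [0.4892, -0.1689, 0.2338]
tool_rot: [107.9, 89.9, 10.6]
force: [0.3, -0.0, 0.1]
grip_width: 0.0002
```

```bash
python3 chk.py v4.png; python3 - <<'E'
from h import *
im,d=read_camera('scene'); b=cv2.resize(im[60:310,120:420],(720,600),interpolation=cv2.INTER_CUBIC); save('v5.png',b)
for c in ['top']:
    im,d=read_camera(c); P=cloud(c,d)
    for t in ['tip_box','bottle','beaker']:
        for r in regions_of(c,t)[:1]:
            q=P[r['pixels']&(d>0)]; print(t,np.median(q,0).round(3))
    y=np.deg2rad(-7.4); ex=np.array([np.cos(y),np.sin(y)]); ey=np.array([-ex[1],ex[0]])
    X=(P[...,:2]-[.578,.1176])@ex; Y=(P[...,:2]-[.578,.1176])@ey; Z=P[...,2]
    k=(X>.095)&(X<.25)&(abs(Y)<.09)&(Z>.16)&(Z<.33)
    print('cover angle',180-np.degrees(np.arctan(np.polyfit(X[k],Z[k],1)[0])))
E
```

```text
orange n 216 centre -0.045 0.0008 h 0.0602 (array([-45.5,   1. ]), array([71.2, 37.7]), -0.4)
tilt vs plate [-0.021 -0.013  0.059]
[ 0.48918087 -0.16882768  0.23371066] 0.0005628107366839382 [-0.4106672  -0.61897965 -0.16384455] 21.85 jaw -97.2614107269785
tip_box [ 0.49  -0.38   0.048]
bottle [ 0.694 -0.362  0.084]
beaker [0.352 0.418 0.042]
cover angle 120.29621997558466
```

View pics/v4.png

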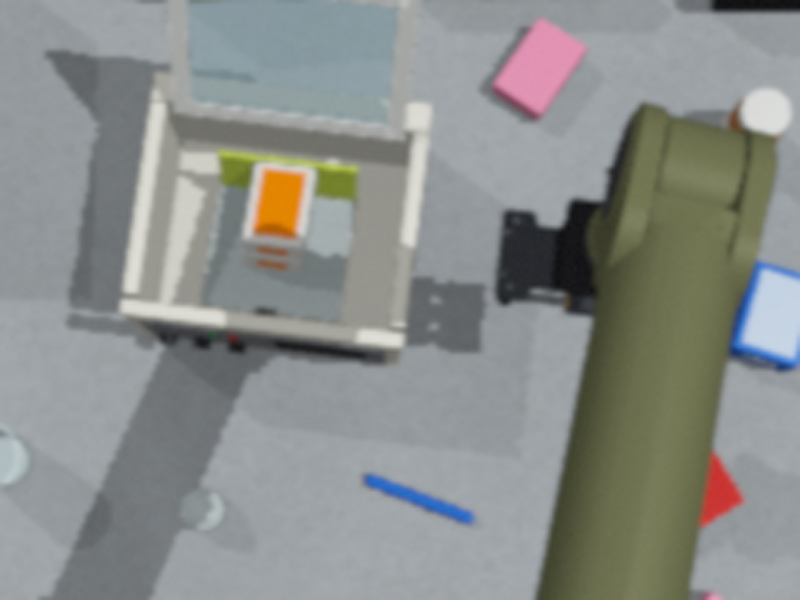

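View pics/v5.png

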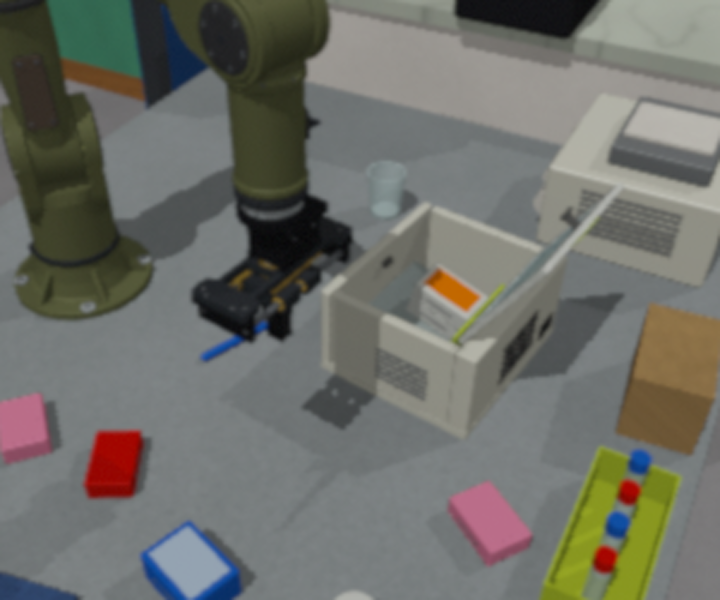

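Both pictures show the stack squarely on the plate against the backstop: in the top crop the upper cassette is at (280,202), with both front ends visible at (270,255). The cover is open and the gripper is clear.

```bash
python3 -c "
from h import *
print(env.sign_off())"
```

```text
the job is handed in; nothing more can be done
None
```

I pressed the green pad until the cover swung fully open. Both white-and-orange cassettes are now stacked on the sloping plate, each pushed against the backstop until it resisted with about 9 N. I handed the job in at about 22 s of the 72 s allowed, with the gripper empty and clear of everything.

| Last check | Measured | Allowed |
|---|---|---|
| Cover angle | about 120° (2.1 rad) | above 1.8 rad |
| Lower cassette centre along the slope (measured after its own push) | −44.6 mm | −51 to −39 mm |
| Lower cassette sideways from the middle line | 2 mm | within 42 mm |
| Upper cassette centre along the slope | −45.0 mm | −51 to −39 mm |
| Upper cassette sideways from the middle line | 1 mm | within 42 mm |
| Height of the upper cassette's top above the plate | 60 mm (two cassettes) | ±5 mm |
| Upper cassette turn from lengthways | 0.4° | within 0.12 rad (6.9°) |
| Upper cassette tilt from the plate | about 0.02 rad | within 0.08 rad |

- **Lower cassette:** I did not measure it again after stacking. Its top is covered, but the last top view shows the two front ends in line.
- **Other objects:** The tip box and beaker measured within 2 mm of their starting positions. The jar read 8 mm from its start; the arm partly hid it in the last view and never went near it.
- **Failed checks:** The first reading of the placed lower cassette was spoiled by stray depth points; I filtered them out and measured again. No other check failed or disagreed, and the hand-in gives no verdict.

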